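Lock the deed box on the study desk

TASK

Lock the deed box: swing its hasp shut so that it lies flat over the staple, then take the round-headed key from the key block, work it past the sticky pins of the lock until it is fully home, and turn it a quarter turn clockwise to the stop. The lock springs back, so finish still gripping the key and holding it turned; leave the other key and everything else on the desk where it stands.

Things in the scene. Friction and masses are not known exactly. Their poses are not given: they have to be found in the camera images.
- deed_box: Dark steel box, shut, fixed, 150 (x) x 260 (y) x 85 mm high. Origin: centre of underside; z up. On its flat top, along the centre line: hasp hinge at y +35 mm, staple at y -20, steel lock case at y -85 (56 x 50 mm, 10 mm high) with a brass cylinder. A bolt slides out of the case over the shut hasp's end as the key turns.
- hasp_hinge (a point): Middle of the hasp's hinge line, 5 mm above the box top. The line runs along the box's x. Axes as the box's. The staple, a bridge 12 x 14 mm, stands 55 mm from here towards -y, 14 mm high above the box top.
- hasp_end (a point): Middle of the hasp strap's free end. The strap is a steel plate 36 mm wide, 4 mm thick, reaching 85 mm from the hinge line to this end. From 3 to 43 mm it is solid; from 43 to 67 mm it has a 17 mm wide window that goes over the staple.
- hasp (a joint): Hasp angle, rad. 0: shut, flat, free end towards the lock (box -y). 1.57: upright. 2.3: stop, leaning to box +y. Starts at 1.7 to 2.25. At angle a the free end lies -85*cos(a) mm along box y and 85*sin(a) mm up from the hinge. Stiff hinge (0.08 N m friction): stays where left. Closed fingers can push it over by its outer (+y) side, then press it flat.
- keyway (a point): Centre of the key slot's mouth, on the axis of the brass cylinder, in its top face, 97 mm above the desk. Slot: 16 mm along this x, 7 mm along y, 36 mm deep, straight down. Turns with the cylinder; at rest x is along the box's x. Either way round fits. Two sprung sticky pins, 11 and 17 mm down, yield to a push of about 5 to 15 N, helped by small turns to and fro.
- plug (a joint): Turn of the lock cylinder, rad. 0: rest. Grows clockwise seen from above; stop at 1.57. A spring (0.08 N m per rad) turns it most of the way back when let go. The key has about 0.14 rad of play in the slot.
- round_key: Steel key with a round head, upright in the key block, 60 g. Origin: blade tip; z up to the head; x along the flat. Blade 14 (x) x 5 (y) mm, 28 long, rounded tip; shoulder 26 x 10 mm at z 28 to 34; head a disc 36 mm across, 10 mm thick (y), centre z 51, top z 69. Grip the head across y, from above. Home: shoulder on the cylinder face, origin 28 mm below keyway. Half turn about z looks the same.
- square_key: The other key, to be left alone: like the round-headed one but with a rectangular head 44 mm wide, 10 mm thick, top at z 54 mm above its tip (the origin). Stands in the block's other slot.
- key_block: Wooden block, fixed, 60 (x) x 160 (y) x 40 mm high. Origin: centre of underside, z up. Two slots in its top at y +35 and -35 mm, 16 mm along y, 7 mm along x; a key stands loosely in each, shoulder on the block, the flat of the key along y. Either key may be in either slot.
- toy_car: Red toy car, 84 mm long, loose, standing by. Origin: centre of its underside. To be left alone.
- paperweight: Round green glass paperweight, 58 mm across, 36 mm high, loose, standing by. Origin: centre of its underside. To be left alone.
- mug: White mug, 92 mm high, loose, standing by. Origin: centre of its underside. To be left alone.
- pen_pot: Round wooden pot with pens, 72 mm across, 180 mm high, loose, standing by. Origin: centre of its underside. To be left alone.
- vase: Closed blue ceramic vase, 125 mm high, loose, standing by. Origin: centre of its underside. To be left alone.
- stapler: Black desk stapler, 140 mm long, 47 mm high, loose, standing by. Origin: centre of its underside. To be left alone.

How it is judged:
On the way, in this order (a step that is already met when the one before it is completed fails the run):
1. the hasp is shut over the staple (value of joint hasp below 0.07 rad and value of joint plug below 0.2 rad), for 0.2 s.
2. the round-headed key is fully home in the lock, not yet turned, hasp shut (value of joint hasp below 0.07 rad and z of round_key in the frame of keyway below -0.0255 m and horizontal distance between round_key and keyway below 0.004 m and angle between round_key's own z axis and vertical below 0.12 rad and value of joint plug below 0.35 rad), for 0.1 s.
3. the key, home, has turned the cylinder a quarter turn (value of joint hasp below 0.07 rad and z of round_key in the frame of keyway below -0.0255 m and horizontal distance between round_key and keyway below 0.004 m and angle between round_key's own z axis and vertical below 0.12 rad and value of joint plug above 1.3 rad), for 0.2 s.
At the end, for the whole second after the job is handed in: For the last second: hasp shut (0.07 rad); round key home (tip 25.5 mm or more below the keyway, within 4 mm of its axis, upright to 0.12 rad); cylinder turned over 1.3 rad and held by fingers gripping the key (over 2 N); other key within 15 mm, the rest within 30 mm of the start (all of step 3 and contact force between the fingers and round_key above 2 N and distance of square_key from where it was at the start of the episode below 0.015 m and distance of each of toy_car, paperweight, mug, pen_pot, vase, stapler from where it was at the start of the episode below 0.03 m); the arm keeps its last pose, push and grip.
It fails at once if the other key is taken or knocked out (moved 15 mm) (distance of square_key from where it was at the start of the episode above 0.015 m).
It fails at once if a bystander is moved more than 30 mm (distance of any of toy_car, paperweight, mug, pen_pot, vase, stapler from where it was at the start of the episode above 0.03 m).
It also fails if it takes over 61 s, if anything falls off the work surface, if the arm or the gripper's body presses on something with over 40 N, if the wrist force passes 120 N, or if a joint passes its speed limit or range.

ROBOT

A 6-joint arm with a two-finger parallel gripper is mounted at the origin on the work surface. World frame = base frame: x ahead of the robot, y to its left, z up, the work surface at z = 0. Lengths are in m, angles in rad, forces in N, time in s.
With the tool pointing down it reaches from about 0.25 to 0.725 m from the base axis. Payload 4 kg.
Tool frame: the origin (TCP) lies midway between the tips of the shut fingers; the grasp point (between the pads) lies 19 mm behind it; z points along the fingers, y is the line along which they close (so a half turn about z gives the same grasp; the last joint's range is limited). The gripper opens to 85 mm and grips with 20 to 120 N. Pads are 22 mm wide; open, the fingers measure 114 mm over their backs; the gripper's body (76 mm by 85 mm) begins 54 mm behind the grasp point. The pads swing forward as they close: fully open they stand 13 mm farther back than shut.
Start: joints at [1.109, 0.241, 0.005, 1.335, 0, 1.571], TCP at [0.223, 0.448, 0.194] pointing down, gripper open.
Joint ranges: [-2.72, 2.72], [-1.05, 1.87], [-1.09, 1.28], [-1.99, 2.15], [-1.42, 1.44], [-3.14, 3.14]. Speed limits (rad/s): [2.79, 2.79, 3.14, 3.14, 3.14, 3.14].

INTERFACE

Orientations are given as a unit quaternion [x, y, z, w].
In Python, from workcell import bot gives the robot as it stands. The module is installed in compiled form; this text tells all that it offers.
- The arm moves only by the tool jog_arm, never from a script. Its argument "deltas" is a list of rows, each an object with "fingers": the opening, from 0 (shut) to 1 (fully open); "delta_pos": the shift along the tool's x, y, z normalised to -1 to 1, where 1 is 300 mm, a list of three; "yaw": the turn about the tool's z normalised to -1 to 1, where 1 is pi/4 rad. A call has 1 to 12 rows; each row is the pose to reach, as a shift and turn from the pose commanded when the call began, along the tool's axes at that moment; what a row does not reach only later rows make up. A row lasts 1/10 s, in which the tool goes at most 50 mm and 8.59 degrees, less where a joint would pass 70% of its speed; a pose out of reach is approached as far as the arm can. A call with a number of a shift or a turn outside -1 to 1 is refused whole. A call with a gripper value outside its range is refused whole. The fingers move at their own pace and stop on an object; the grip force is fixed at half the most. Time passes only in rows, so rows that repeat a pose let the fingers close. It gives the time, the measured TCP pose, the force, the opening and the grip force at its end, in the units of the state.
- bot.get_obs(): the state, without advancing time (a new reading comes with each control period).
- bot.camera(name): name is "side" or "top" or "wrist"; returns a dict with "image" (400x640x3 uint8, red, green, blue), "range_z" (400x640 float32, m along the optical axis (not along the pixel's ray), 0 where there is no reading), "fx", "fy", "cx", "cy" (pixels), "distortion" ([k1, k2, p1, p2, k3] as OpenCV has them; the pictures are not rectified), "rvec" (rotation vector, rad) and "tvec" (3), from world to camera coordinates, as OpenCV has them. Camera axes: x right, y down, z forward; pixel columns grow to the right and rows downward; lengths in m; the calibration is good to about 2 mm. A picture is of the moment at which its call begins.
- bot.job_done(): hands the job in; it is judged then, once.
The state is a dict: "clock": time; "joint_pos": joint angles; "joint_vel": joint speeds; "tau": joint torques, N m; "eef_pos": TCP position; "tool_rot": TCP orientation; "ft_force": force on the tool from outside, world axes, zero at the start; "ft_torque": the same for the moment, N m; "grip_width": finger opening in m; "grasp_force": force on a finger pad.
Only numpy, scipy, OpenCV 4.12 (cv2) and the standard library are available. Lean on these libraries where they do the work, as an engineer would, in place of code of your own. Each camera call takes 0.05 s, during which the arm holds its last target. There are 200 camera calls.

## Working session

There is one attempt and no reset: what is moved stays moved. The work goes in short steps, Python scripts to look and compute and a tool call to move; the robot and the scene stay as the last step left them, time stands still between calls to the robot, and variables do not carry over. Pictures are saved under pics/ and viewed, at most 10 in all, crops included, and the job is handed in when it is done.

Besides the shell and the picture viewer there is one more tool, called after "Emit:" by a JSON object that holds its "op" and its "data". jog_arm: Moves the arm, as the interface text tells. Scaled input: -1 to 1 covers 300 mm each way for a shift and pi/4 rad each way for a turn. Its arguments: {"type":"object","properties":{"deltas":{"type":"array","items":{"type":"object","properties":{"fingers":{"type":"number"},"delta_pos":{"type":"array","items":{"type":"number"}},"yaw":{"type":"number"}}}}},"required":["deltas"]}

```bash
mkdir -p pics
cat > h.py <<'E'
import numpy as np, cv2
from workcell import bot
def cam(n):
    c=bot.camera(n); c['K']=np.array([[c['fx'],0,c['cx']],[0,c['fy'],c['cy']],[0,0,1.]])
    c['D']=np.array(c['distortion']); c['R']=cv2.Rodrigues(np.array(c['rvec'],float))[0]; c['t']=np.array(c['tvec'],float).ravel(); return c
def ray(c,px):
    u=cv2.undistortPoints(np.array(px,float).reshape(-1,1,2),c['K'],c['D']).reshape(-1,2)
    d=np.c_[u,np.ones(len(u))]@c['R']; return -c['R'].T@c['t'],d
def plane(c,px,z):
    o,d=ray(c,px); return o+d*((z-o[2])/d[:,2])[:,None]
def cloud(c):
    v,u=np.mgrid[0:400,0:640]; px=np.c_[u.ravel(),v.ravel()]
    o,d=ray(c,px); P=o+d*c['range_z'].ravel()[:,None]; P[c['range_z'].ravel()==0]=np.nan
    return P.reshape(400,640,3)
def proj(c,P): return cv2.projectPoints(np.array(P,float).reshape(-1,3),np.array(c['rvec'],float),c['t'],c['K'],c['D'])[0].reshape(-1,2)
def save(c,f,crop=None,s=1):
    im=c['image'][:,:,::-1]
    if crop: x0,y0,x1,y1=crop; im=im[y0:y1,x0:x1]
    cv2.imwrite('pics/'+f,cv2.resize(im,None,fx=s,fy=s))
E
python3 - <<'E'
from h import *
for n in('top','side'):
    c=cam(n); save(c,n+'0.png'); np.save(n+'0.npy',cloud(c)); print(n,-c['R'].T@c['t'])
o=bot.get_obs(); print(o['eef_pos'],o['tool_rot'],o['clock'],o['grip_width'])
E
```

```text
top [0.45736088 0.00622818 1.31170549]
side [ 0.31908411 -1.06739969  1.11081981]
[0.22249605 0.4470498  0.1931071 ] [ 2.28843627e-01  9.73462742e-01 -9.19088993e-04 -2.00054303e-04] 0.1 0.085206509657849
```

View pics/top0.png

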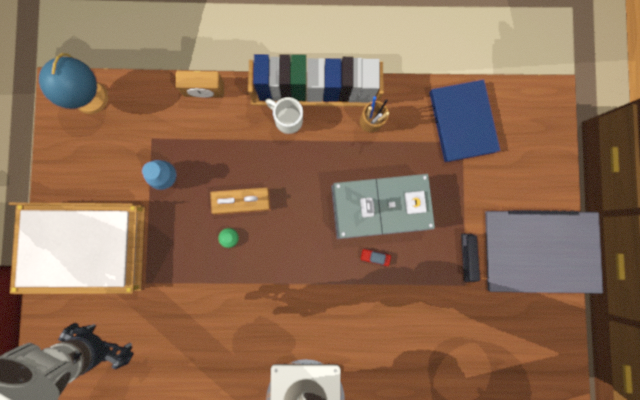

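View pics/side0.png

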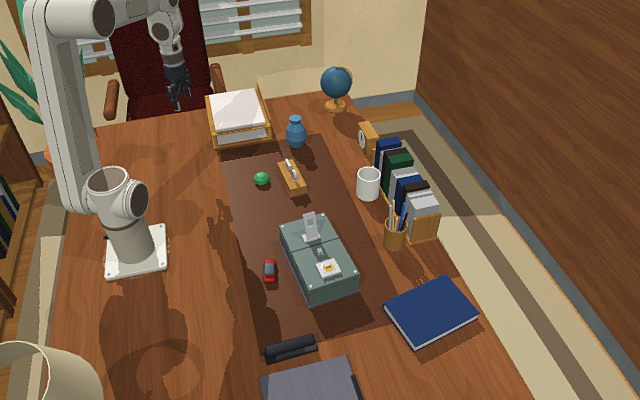

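Top: box centred about (384,206), hasp near (367,206), lock case (415,203), key block (240,200) with keys at about (226,202) and (250,199). Side: hasp is upright, tilted away from the lock.

Run:
```python
from h import *
c=cam('top'); s=cam('side')
im=c['image'].astype(int); hsv=cv2.cvtColor(c['image'],cv2.COLOR_RGB2HSV)
P=np.load('top0.npy')
def rect(m,z,name,box):
    mm=np.zeros((400,640),np.uint8); x0,y0,x1,y1=box; mm[y0:y1,x0:x1]=m[y0:y1,x0:x1]
    mm=cv2.morphologyEx(mm,cv2.MORPH_CLOSE,np.ones((3,3)))
    k=max(cv2.findContours(mm,0,2)[0],key=cv2.contourArea)
    W=plane(c,k.reshape(-1,2),z)[:,:2].astype(np.float32)
    r=cv2.minAreaRect(W*1000); print(name,np.round(r[0],1),np.round(r[1],1),round(r[2],1))
    return W
h,S,V=[hsv[...,i] for i in range(3)]
print('box px',hsv[225,384],hsv[190,350],'block',hsv[208,240],hsv[195,215],'desk',hsv[230,330],hsv[230,260])
rect(((P[...,2]>.075)).astype(np.uint8),.085,'box(depth)',(320,165,445,245))
rect(((P[...,2]>.03)).astype(np.uint8),.04,'block(depth)',(200,180,280,220))
B=P[180:220,200:280]; k=B[B[...,2]>.05]; print(np.round(k[np.argsort(k[:,1])],3)[::3])
save(c,'key1.png',(200,160,280,220),5); save(c,'box1.png',(325,165,445,245),5)
im1=cv2.imread('pics/key1.png'); im2=cv2.imread('pics/box1.png'); 
im3=cv2.resize(s['image'][140:310,235:375,::-1],None,fx=3,fy=3)
H=np.zeros((400,600,3),np.uint8);H[:300,:400]=im1
cv2.imwrite('pics/a1.png',np.vstack([im2[:400],H])[:700][:, :600] if 0 else cv2.resize(np.vstack([im2,H]),None,fx=.75,fy=.75))
```

```text
box px [ 68  24 157] [ 78  24 140] block [ 17 149 209] [ 17 143 219] desk [ 10 122 117] [  8 124 125]
box(depth) [ 541.4 -209.1] [153.5 262.5] 5.7
block(depth) [555.8 191.1] [ 60.5 159.9] 5.1
[[0.564 0.139 0.071]
 [0.562 0.14  0.064]
 [0.559 0.142 0.07 ]
 [0.561 0.144 0.077]
 [0.558 0.146 0.078]
 [0.556 0.147 0.074]
 [0.564 0.149 0.079]
 [0.563 0.152 0.082]
 [0.563 0.154 0.082]
 [0.561 0.155 0.079]
 [0.555 0.157 0.081]
 [0.561 0.157 0.078]
 [0.555 0.16  0.079]
 [0.554 0.162 0.062]
 [0.563 0.163 0.079]
 [0.555 0.165 0.081]
 [0.553 0.167 0.065]
 [0.555 0.169 0.074]
 [0.555 0.172 0.073]
 [0.551 0.204 0.06 ]
 [0.559 0.205 0.055]
 [0.558 0.206 0.066]
 [0.556 0.209 0.066]
 [0.55  0.211 0.066]
 [0.553 0.212 0.064]
 [0.558 0.214 0.066]
 [0.558 0.217 0.068]
 [0.55  0.219 0.068]
 [0.556 0.22  0.065]
 [0.556 0.223 0.063]
 [0.55  0.225 0.069]
 [0.548 0.227 0.053]
 [0.553 0.229 0.062]
 [0.55  0.231 0.064]
 [0.552 0.233 0.067]
 [0.556 0.235 0.059]
 [0.55  0.237 0.062]
 [0.547 0.239 0.065]
 [0.55  0.241 0.068]
 [0.547 0.242 0.063]
 [0.553 0.245 0.063]
 [0.55  0.247 0.065]]
```

View pics/a1.png

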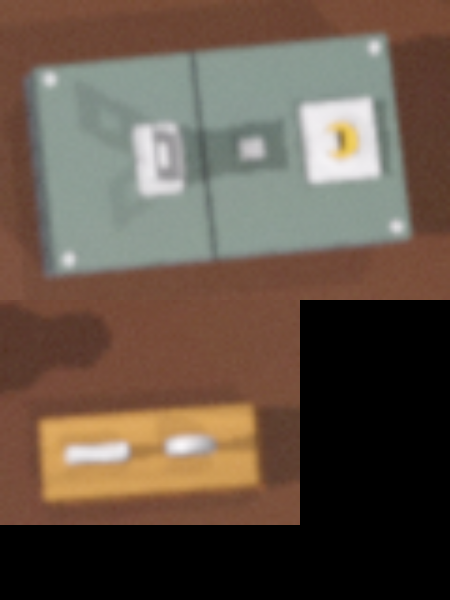

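Round key is in the block's -y slot at about (0.559, 0.156); box yaw is about 5.7°. Going to the hasp's outer side with shut fingers.

Emit:
{"op": "jog_arm", "data": {"deltas": [{"delta_pos": [-0.85,-0.565,0],"yaw": -0.716,"fingers": 0},{"delta_pos": [-0.85,-0.565,0],"yaw": -0.716,"fingers": 0},{"delta_pos": [-0.85,-0.565,0],"yaw": -0.716,"fingers": 0},{"delta_pos": [-0.85,-0.565,0],"yaw": -0.716,"fingers": 0},{"delta_pos": [-0.85,-0.565,0],"yaw": -0.716,"fingers": 0},{"delta_pos": [-0.85,-0.565,0],"yaw": -0.716,"fingers": 0},{"delta_pos": [-0.85,-0.565,0],"yaw": -0.716,"fingers": 0},{"delta_pos": [-0.85,-0.565,0],"yaw": -0.716,"fingers": 0}]}}

```text
clock: 1.0
eef_pos: [0.3768, 0.1794, 0.1938]
tool_rot: [-0.047, 0.999, -0.0, 0.0]
ft_force: [0.4, 0.5, -0.6]
grip_width: 0.0001
grasp_force: 0.0
```

Emit:
{"op": "jog_arm", "data": {"deltas": [{"delta_pos": [-0.417,-0.926,0],"yaw": 0,"fingers": 0},{"delta_pos": [-0.417,-0.926,0],"yaw": 0,"fingers": 0},{"delta_pos": [-0.417,-0.926,0],"yaw": 0,"fingers": 0},{"delta_pos": [-0.417,-0.926,0],"yaw": 0,"fingers": 0},{"delta_pos": [-0.417,-0.926,0],"yaw": 0,"fingers": 0},{"delta_pos": [-0.417,-0.926,0],"yaw": 0,"fingers": 0},{"delta_pos": [-0.417,-0.926,0],"yaw": 0,"fingers": 0},{"delta_pos": [-0.417,-0.926,0],"yaw": 0,"fingers": 0}]}}

```text
clock: 1.8
eef_pos: [0.528, -0.0818, 0.193]
tool_rot: [-0.049, 0.999, 0.0, -0.001]
ft_force: [-0.4, 0.0, -0.1]
grip_width: -0.0001
grasp_force: 0.0
```

Run:
```python
from h import *
o=bot.get_obs(); print(o['eef_pos'],o['tool_rot'])
c=cam('side'); save(c,'s2.png',(240,130,400,250),4)
e=np.array(o['eef_pos']); print('tip px',(proj(c,e)-[240,130])*4,'hinge',(proj(c,[.5379,-.1743,.09])-[240,130])*4,'keyway',(proj(c,[.5498,-.2937,.097])-[240,130])*4)
```

```text
[ 0.52797031 -0.08183916  0.19301283] [-4.93565934e-02  9.98780800e-01  4.71602418e-04 -7.85546102e-04]
tip px [[239.45045217 247.62244555]] hinge [[287.63037321 429.20395126]] keyway [[348.53212273 542.24504916]]
```

View pics/s2.png

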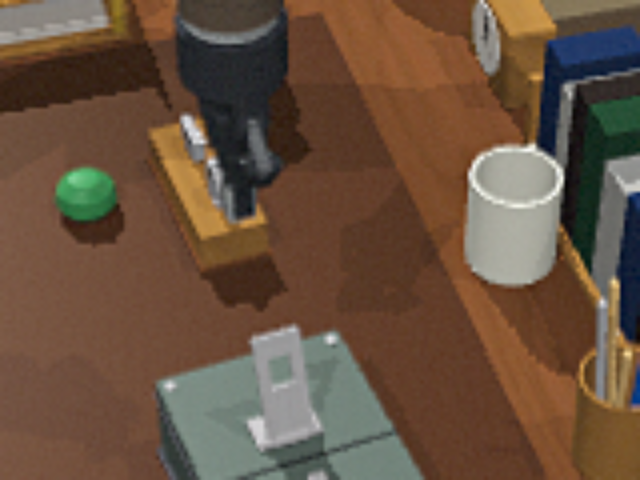

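Tip shows at about (240,215) in the crop, strap upright with end at about (275,335). I'll check the tip height by depth.

Run:
```python
from h import *
c=cam('side'); P=cloud(c)
Q=P[165:190,285:312].reshape(-1,3); Q=Q[(abs(Q[:,0]-.528)<.05)&(abs(Q[:,1]+.082)<.05)&(Q[:,2]>.15)]
Q=Q[np.argsort(Q[:,2])]; print(np.round(Q[:25],3))
H=P[200:250,295:325].reshape(-1,3); H=H[(H[:,2]>.1)&(H[:,2]<.19)]; H=H[np.argsort(H[:,2])]; print(np.round(H[::15],3))
```

```text
[[ 0.52  -0.085  0.225]
 [ 0.531 -0.09   0.23 ]
 [ 0.517 -0.086  0.23 ]
 [ 0.537 -0.089  0.231]
 [ 0.519 -0.088  0.231]
 [ 0.515 -0.08   0.234]
 [ 0.538 -0.087  0.234]
 [ 0.516 -0.077  0.234]
 [ 0.521 -0.093  0.235]
 [ 0.519 -0.089  0.236]
 [ 0.525 -0.091  0.237]
 [ 0.533 -0.094  0.237]
 [ 0.53  -0.095  0.238]
 [ 0.52  -0.088  0.239]
 [ 0.516 -0.092  0.239]
 [ 0.523 -0.099  0.24 ]
 [ 0.53  -0.093  0.24 ]
 [ 0.521 -0.095  0.24 ]
 [ 0.528 -0.092  0.241]
 [ 0.537 -0.091  0.241]
 [ 0.516 -0.081  0.241]
 [ 0.526 -0.098  0.242]
 [ 0.517 -0.087  0.242]
 [ 0.516 -0.092  0.243]
 [ 0.537 -0.089  0.243]]
[[ 0.546 -0.233  0.1  ]
 [ 0.545 -0.172  0.104]
 [ 0.554 -0.173  0.107]
 [ 0.531 -0.17   0.111]
 [ 0.527 -0.173  0.115]
 [ 0.532 -0.166  0.119]
 [ 0.532 -0.165  0.122]
 [ 0.532 -0.165  0.126]
 [ 0.526 -0.166  0.129]
 [ 0.545 -0.162  0.136]
 [ 0.549 -0.161  0.143]
 [ 0.547 -0.155  0.15 ]
 [ 0.54  -0.148  0.153]
 [ 0.523 -0.159  0.157]
 [ 0.54  -0.151  0.161]
 [ 0.527 -0.155  0.164]
 [ 0.547 -0.148  0.168]]
```

Run:
```python
from h import *
c=cam('side'); P=cloud(c)
for r in range(178,200): print(r,[tuple(np.round(P[r,k],3)) for k in (296,299,302)],c['image'][r,299])
```

```text
178 [(np.float64(0.517), np.float64(-0.091), np.float64(0.257)), (np.float64(0.524), np.float64(-0.096), np.float64(0.26)), (np.float64(0.534), np.float64(-0.093), np.float64(0.255))] [23 25 28]
179 [(np.float64(0.517), np.float64(-0.087), np.float64(0.25)), (np.float64(0.524), np.float64(-0.096), np.float64(0.255)), (np.float64(0.533), np.float64(-0.096), np.float64(0.254))] [34 34 35]
180 [(np.float64(0.517), np.float64(-0.088), np.float64(0.247)), (np.float64(0.524), np.float64(-0.097), np.float64(0.253)), (np.float64(0.533), np.float64(-0.094), np.float64(0.248))] [25 28 35]
181 [(np.float64(0.516), np.float64(-0.093), np.float64(0.248)), (np.float64(0.524), np.float64(-0.095), np.float64(0.247)), (np.float64(0.533), np.float64(-0.095), np.float64(0.245))] [31 32 37]
182 [(np.float64(0.517), np.float64(-0.087), np.float64(0.239)), (np.float64(0.524), np.float64(-0.093), np.float64(0.242)), (np.float64(0.533), np.float64(-0.094), np.float64(0.241))] [27 31 30]
183 [(np.float64(0.516), np.float64(-0.09), np.float64(0.238)), (np.float64(0.523), np.float64(-0.097), np.float64(0.242))
[... 2496 characters left out ...]
563), np.float64(0.102), np.float64(0.003)), (np.float64(0.575), np.float64(0.107), np.float64(-0.004))] [70 41 20]
197 [(np.float64(0.553), np.float64(0.106), np.float64(-0.003)), (np.float64(0.563), np.float64(0.103), np.float64(-0.003)), (np.float64(0.574), np.float64(0.102), np.float64(-0.004))] [63 40 21]
198 [(np.float64(0.552), np.float64(0.104), np.float64(-0.005)), (np.float64(0.562), np.float64(0.097), np.float64(-0.001)), (np.float64(0.572), np.float64(0.094), np.float64(-0.001))] [68 46 32]
199 [(np.float64(0.551), np.float64(0.099), np.float64(-0.006)), (np.float64(0.56), np.float64(0.091), np.float64(-0.001)), (np.float64(0.57), np.float64(0.087), np.float64(0.001))] [68 41 25]
```

Emit:
{"op": "jog_arm", "data": {"deltas": [{"delta_pos": [0,0,0.12],"yaw": 0,"fingers": 0},{"delta_pos": [0,0,0.243],"yaw": 0,"fingers": 0},{"delta_pos": [0,-0.1,0.243],"yaw": 0,"fingers": 0},{"delta_pos": [0,-0.15,0.243],"yaw": 0,"fingers": 0},{"delta_pos": [0,-0.2,0.243],"yaw": 0,"fingers": 0},{"delta_pos": [0,-0.25,0.243],"yaw": 0,"fingers": 0},{"delta_pos": [0,-0.3,0.243],"yaw": 0,"fingers": 0},{"delta_pos": [0,-0.35,0.243],"yaw": 0,"fingers": 0},{"delta_pos": [0,-0.4,0.243],"yaw": 0,"fingers": 0},{"delta_pos": [0,-0.45,0.255],"yaw": 0,"fingers": 0},{"delta_pos": [0,-0.5,0.275],"yaw": 0,"fingers": 0},{"delta_pos": [0,-0.5,0.275],"yaw": 0,"fingers": 0}]}}

```text
clock: 3.15
eef_pos: [0.5426, -0.2334, 0.1101]
tool_rot: [-0.049, 0.999, -0.0, -0.001]
ft_force: [-1.6, 0.6, 0.3]
grip_width: -0.0001
grasp_force: 0.0
```

Run:
```python
from h import *
o=bot.get_obs(); print(o['eef_pos'],o['ft_force'])
c=cam('side'); save(c,'s3.png',(260,170,400,310),4)
e=np.array(o['eef_pos']); print('tip px',(proj(c,e)-[260,170])*4)
```

```text
[ 0.54259792 -0.23340276  0.11013475] [-1.58454939  0.5883435   0.31988613]
tip px [[235.0019945  308.47016928]]
```

View pics/s3.png

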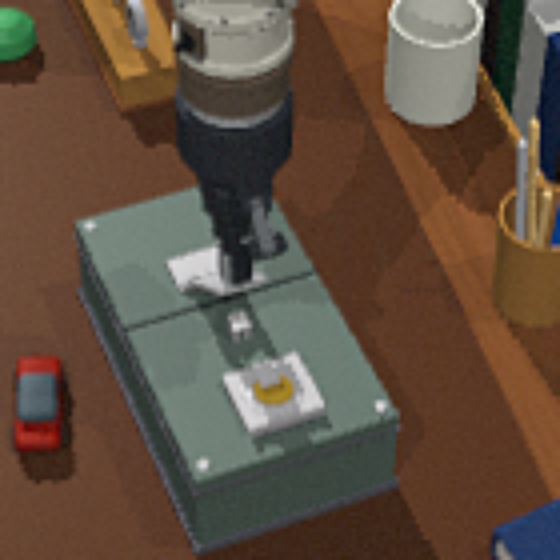

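Tip at about (237,285); strap not visible beyond the finger. Checking with the wrist camera.

Run:
```python
from h import *
c=cam('wrist'); save(c,'w3.png'); P=cloud(c)
print(-c['R'].T@c['t'], c['R'][2])
s=cam('side'); Q=cloud(s)
q=Q[225:275,295:345].reshape(-1,3); q=q[(q[:,2]>.088)&(q[:,2]<.2)]
b=q-[.5414,-.2091,0]; a=np.radians(5.7); R=np.array([[np.cos(a),np.sin(a)],[-np.sin(a),np.cos(a)]])
xy=b[:,:2]@R.T; i=np.argsort(xy[:,1]); print(np.round(np.c_[xy,q[:,2]][i][::12],3))
```

```text
[ 0.47269501 -0.23914755  0.29025738] [ 0.27793283  0.02753382 -0.96020583]
[[ 0.019 -0.118  0.094]
 [ 0.027 -0.112  0.093]
 [ 0.005 -0.109  0.09 ]
 [-0.    -0.107  0.095]
 [ 0.012 -0.106  0.096]
 [-0.008 -0.104  0.095]
 [-0.022 -0.101  0.093]
 [-0.018 -0.099  0.093]
 [ 0.004 -0.096  0.093]
 [ 0.019 -0.095  0.094]
 [ 0.017 -0.093  0.096]
 [-0.024 -0.091  0.091]
 [ 0.025 -0.088  0.091]
 [-0.01  -0.086  0.091]
 [-0.    -0.084  0.094]
 [ 0.004 -0.082  0.09 ]
 [ 0.005 -0.08   0.096]
 [-0.024 -0.077  0.088]
 [-0.011 -0.075  0.093]
 [ 0.019 -0.073  0.095]
 [-0.016 -0.071  0.094]
 [ 0.003 -0.07   0.098]
 [-0.011 -0.066  0.091]
 [-0.019 -0.064  0.093]
 [-0.009 -0.04   0.164]
 [ 0.001 -0.037  0.157]
 [-0.013 -0.036  0.19 ]
 [-0.013 -0.034  0.143]
 [-0.003 -0.032  0.145]
 [-0.008 -0.031  0.171]
 [ 0.01  -0.03   0.142]
 [ 0.004 -0.029  0.096]
 [-0.016 -0.026  0.14 ]
 [-0.014 -0.022  0.18 ]
 [ 0.005 -0.018  0.093]
 [-0.015 -0.008  0.125]
 [-0.002  0.013  0.107]
 [-0.014  0.029  0.095]
 [-0.025  0.035  0.088]]
```

View pics/w3.png

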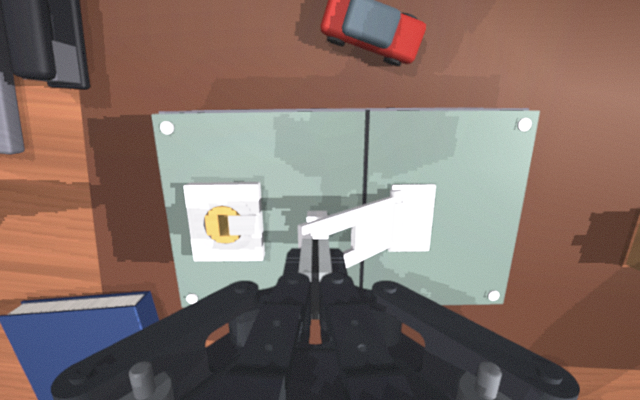

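Strap is at about 45° with the finger above it, and the lock is at (222,225). Continuing to press it down nearer the hinge.

Emit:
{"op": "jog_arm", "data": {"deltas": [{"delta_pos": [0,0.03,0.02],"yaw": 0,"fingers": 0},{"delta_pos": [0,0.06,0.04],"yaw": 0,"fingers": 0},{"delta_pos": [0,0.09,0.06],"yaw": 0,"fingers": 0},{"delta_pos": [0,0.097,0.073],"yaw": 0,"fingers": 0},{"delta_pos": [0,0.097,0.073],"yaw": 0,"fingers": 0}]}}

```text
clock: 3.8
eef_pos: [0.5394, -0.2006, 0.0887]
tool_rot: [-0.051, 0.999, 0.0, -0.001]
ft_force: [-0.4, 0.3, -0.2]
grip_width: 0.0003
grasp_force: 0.0
```

Emit:
{"op": "jog_arm", "data": {"deltas": [{"delta_pos": [0,0,0.02],"yaw": 0,"fingers": 0},{"delta_pos": [0,0,0.04],"yaw": 0,"fingers": 0},{"delta_pos": [0,0,0.05],"yaw": 0,"fingers": 0}]}}

```text
clock: 4.1
eef_pos: [0.5403, -0.2023, 0.0743]
tool_rot: [-0.05, 0.999, -0.0, 0.0]
ft_force: [0.1, -0.1, 2.2]
grip_width: -0.0003
grasp_force: 0.7
```

Emit:
{"op": "jog_arm", "data": {"deltas": [{"delta_pos": [0,0,0.015],"yaw": 0,"fingers": 0},{"delta_pos": [0,0,0.03],"yaw": 0,"fingers": 0},{"delta_pos": [0,0,0.03],"yaw": 0,"fingers": 0}]}}

```text
clock: 4.4
eef_pos: [0.5394, -0.2016, 0.0645]
tool_rot: [-0.05, 0.999, 0.0, -0.001]
ft_force: [0.1, -0.2, 0.4]
grip_width: -0.0002
grasp_force: 0.0
```

Emit:
{"op": "jog_arm", "data": {"deltas": [{"delta_pos": [0,0,0.01],"yaw": 0,"fingers": 0},{"delta_pos": [0,0,0.02],"yaw": 0,"fingers": 0},{"delta_pos": [0,0,0.02],"yaw": 0,"fingers": 0}]}}

```text
clock: 4.7
eef_pos: [0.5398, -0.2017, 0.059]
tool_rot: [-0.05, 0.999, 0.0, -0.0]
ft_force: [0.3, -0.6, 0.0]
grip_width: -0.0
grasp_force: 0.0
```

Run:
```python
from h import *
c=cam('wrist'); save(c,'w4.png'); P=cloud(c)
```

```text
(no output)
```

View pics/w4.png

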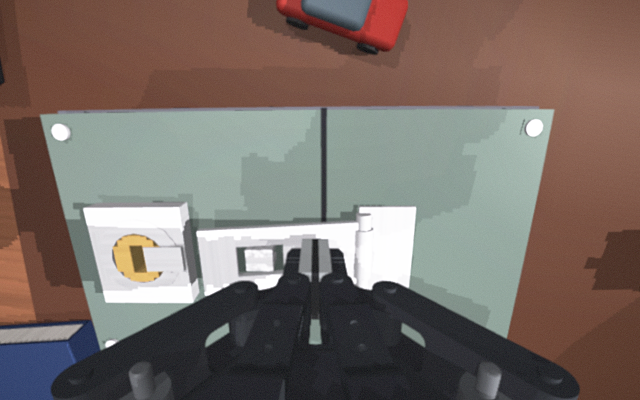

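Hasp looks nearly flat, its window around the staple at (262,258). Pressing until force rises.

Emit:
{"op": "jog_arm", "data": {"deltas": [{"delta_pos": [0,0,0.01],"yaw": 0,"fingers": 0},{"delta_pos": [0,0,0.013],"yaw": 0,"fingers": 0},{"delta_pos": [0,0,0.013],"yaw": 0,"fingers": 0}]}}

```text
clock: 5.05
eef_pos: [0.54, -0.2017, 0.0554]
tool_rot: [-0.05, 0.999, 0.0, -0.0]
ft_force: [0.7, 0.6, 0.0]
grip_width: 0.0002
grasp_force: 0.0
```

Run:
```python
from h import *
c=cam('wrist'); P=cloud(c)
a=np.radians(5.7); R=np.array([[np.cos(a),np.sin(a)],[-np.sin(a),np.cos(a)]])
B=P.copy(); B[...,:2]=(P[...,:2]-[.5414,-.2091])@R.T; hs=cv2.cvtColor(c['image'],cv2.COLOR_RGB2HSV)
for r,k in [(245,215),(235,240),(235,280),(235,310),(240,345),(250,395),(215,150),(285,120),(180,250),(180,450),(285,215),(258,262)]: print(r,k,np.round(np.nanmedian(B[r-2:r+3,k-2:k+3].reshape(-1,3),0)*1000,1))
print('tips');
for r in (245,255,265,280): print(r,[tuple(np.round(B[r,k]*1000)) for k in (300,310,325,335)])
m=cv2.inRange(hs,(15,120,120),(32,255,255)); m[:,200:]=0; m[:200]=0; m[300:]=0
y,x=np.nonzero(m); print('brass',np.c_[x,y].min(0),np.c_[x,y].max(0))
k=max(cv2.findContours(cv2.morphologyEx(m,3,np.ones((9,9))),0,2)[0],key=cv2.contourArea)
(ex,ey),_,_=cv2.fitEllipse(k); print('ellipse',ex,ey,plane(c,[[ex,ey]],.097), 'exp',.5498,-.2937)
```

```text
245 215 [ -5.3 -44.5  93.2]
235 240 [-10.8 -31.1  93. ]
235 280 [-11.  -10.6  93. ]
235 310 [-10.5   4.9  92.1]
240 345 [-7.4 23.1 91.9]
250 395 [ 0.1 50.7 87.8]
215 150 [-22.3 -75.2  94.7]
285 120 [ 17.1 -97.2  95.9]
180 250 [-37.9 -26.1  84.9]
180 450 [-37.9  77.4  84.6]
285 215 [ 18.7 -46.8  93.2]
258 262 [ -0.9 -19.3  98.8]
tips
245 [(np.float64(-5.0), np.float64(-0.0), np.float64(92.0)), (np.float64(-10.0), np.float64(5.0), np.float64(104.0)), (np.float64(-10.0), np.float64(12.0), np.float64(104.0)), (np.float64(-4.0), np.float64(18.0), np.float64(91.0))]
255 [(np.float64(-10.0), np.float64(1.0), np.float64(114.0)), (np.float64(-10.0), np.float64(5.0), np.float64(114.0)), (np.float64(-10.0), np.float64(12.0), np.float64(114.0)), (np.float64(-6.0), np.float64(17.0), np.float64(106.0))]
265 [(np.float64(-11.0), np.float64(1.0), np.float64(124.0)), (np.float64(-11.0), np.float64(5.0), np.float64(124.0)), (np.float64(-10.0), np.float64(12.0), np.float64(123.0)), (np.float64(-6.0), np.float64(16.0), np.float64(116.0))]
280 [(np.float64(-12.0), np.float64(2.0), np.float64(137.0)), (np.float64(-7.0), np.float64(5.0), np.float64(130.0)), (np.float64(-11.0), np.float64(11.0), np.float64(137.0)), (np.float64(-13.0), np.float64(15.0), np.float64(140.0))]
brass [109 238] [155 283]
ellipse 133.52658081054688 260.11029052734375 [[ 0.55166913 -0.29498522  0.097     ]] exp 0.5498 -0.2937
```

Emit:
{"op": "jog_arm", "data": {"deltas": [{"delta_pos": [0,0,0.005],"yaw": 0,"fingers": 0},{"delta_pos": [0,0,0.01],"yaw": 0,"fingers": 0},{"delta_pos": [0,0,0.01],"yaw": 0,"fingers": 0}]}}

```text
clock: 5.4
eef_pos: [0.54, -0.2017, 0.0546]
tool_rot: [-0.05, 0.999, -0.0, 0.0]
ft_force: [-3.4, 0.3, 11.2]
grip_width: -0.0001
grasp_force: 5.7
```

Contact felt at TCP z≈0.055 on strap top (0.092): real finger tip is about 37 mm above the reported TCP. The hasp is flat, so on to the key.

Emit:
{"op": "jog_arm", "data": {"deltas": [{"delta_pos": [0,0,-0.15],"yaw": 0,"fingers": 0},{"delta_pos": [0,0,-0.3],"yaw": 0,"fingers": 0},{"delta_pos": [0,0,-0.45],"yaw": 0,"fingers": 0},{"delta_pos": [-0.09,0.59,-0.45],"yaw": 1,"fingers": 0.6},{"delta_pos": [-0.09,0.59,-0.45],"yaw": 1,"fingers": 0.6},{"delta_pos": [-0.09,0.59,-0.45],"yaw": 1,"fingers": 0.6},{"delta_pos": [-0.09,0.59,-0.45],"yaw": 1,"fingers": 0.6},{"delta_pos": [-0.09,0.59,-0.45],"yaw": 1,"fingers": 0.6},{"delta_pos": [-0.09,0.59,-0.45],"yaw": 1,"fingers": 0.6},{"delta_pos": [-0.09,0.59,-0.45],"yaw": 1,"fingers": 0.6}]}}

```text
clock: 6.4
eef_pos: [0.549, -0.0222, 0.1874]
tool_rot: [0.335, 0.942, 0.0, -0.0]
ft_force: [0.5, -0.5, 0.1]
grip_width: 0.0514
grasp_force: 0.0
```

Emit:
{"op": "jog_arm", "data": {"deltas": [{"delta_pos": [0.351,0.481,0],"yaw": 1,"fingers": 0.5},{"delta_pos": [0.351,0.481,0],"yaw": 1,"fingers": 0.5},{"delta_pos": [0.351,0.481,0],"yaw": 1,"fingers": 0.5},{"delta_pos": [0.351,0.481,0],"yaw": 1,"fingers": 0.5},{"delta_pos": [0.351,0.481,0],"yaw": 1,"fingers": 0.5},{"delta_pos": [0.351,0.481,0],"yaw": 1,"fingers": 0.5},{"delta_pos": [0.351,0.481,0],"yaw": 1,"fingers": 0.5}]}}

```text
clock: 7.1
eef_pos: [0.5587, 0.1556, 0.1872]
tool_rot: [0.67, 0.742, -0.0, -0.0]
ft_force: [0.8, 0.1, -0.1]
grip_width: 0.0427
grasp_force: 0.0
```

Run:
```python
from h import *
o=bot.get_obs(); print(o['eef_pos'],o['tool_rot'])
c=cam('wrist'); save(c,'w5.png'); P=cloud(c); print(-c['R'].T@c['t'])
m=(P[...,2]>.052)&(P[...,2]<.1)&(abs(P[...,0]-.556)<.03)
for lo,hi in((.12,.182),(.182,.26)):
    q=P[m&(P[...,1]>lo)&(P[...,1]<hi)]; print(len(q))
    if len(q)>20: 
        r=cv2.minAreaRect((q[:,:2]*1000).astype(np.float32)); print(np.round(r[0],1),np.round(r[1],1),r[2],np.round(np.percentile(q[:,2],[2,50,98]),3), np.round(q.min(0),3),np.round(q.max(0),3))
```

```text
[0.55870011 0.15558484 0.18724084] [ 6.69907310e-01  7.42444667e-01 -2.34548832e-04 -2.39930157e-04]
[0.55275371 0.22687977 0.36697002]
337
[560.1 157.1] [ 9.2 35.2] 5.812835216522217 [0.064 0.079 0.081] [0.554 0.14  0.062] [0.566 0.175 0.082]
493
[554.4 226.7] [ 9.8 44.2] 5.724728584289551 [0.064 0.066 0.067] [0.547 0.205 0.06 ] [0.56  0.249 0.068]
```

View pics/w5.png

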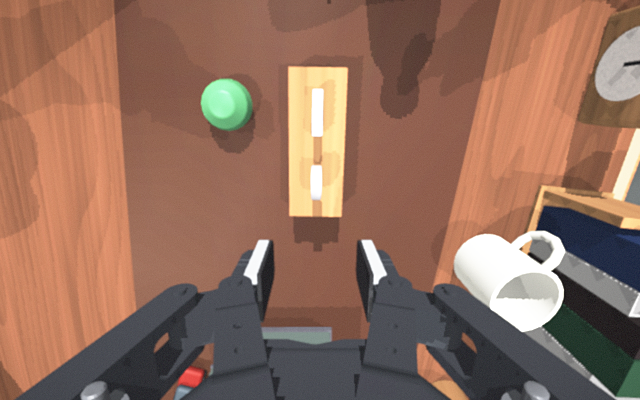

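Round key is the lower one at about (316,182), between the open fingers; the wrist view gives its head centre as (0.560, 0.157). Descending.

Emit:
{"op": "jog_arm", "data": {"deltas": [{"delta_pos": [0.004,0.004,0.15],"yaw": 0,"fingers": 0.4},{"delta_pos": [0.004,0.004,0.3],"yaw": 0,"fingers": 0.4},{"delta_pos": [0.004,0.004,0.4],"yaw": 0,"fingers": 0.4},{"delta_pos": [0.004,0.004,0.47],"yaw": 0,"fingers": 0.4},{"delta_pos": [0.004,0.004,0.53],"yaw": 0,"fingers": 0.4},{"delta_pos": [0.004,0.004,0.55],"yaw": 0,"fingers": 0.4},{"delta_pos": [0.004,0.004,0.55],"yaw": 0,"fingers": 0.4}]}}

```text
clock: 7.85
eef_pos: [0.5592, 0.1559, 0.0218]
tool_rot: [0.671, 0.742, -0.001, -0.001]
ft_force: [0.1, 0.6, -0.5]
grip_width: 0.0343
grasp_force: 0.0
```

Run:
```python
from h import *
o=bot.get_obs(); print(o['eef_pos'],o['ft_force'])
c=cam('wrist'); s=cam('side'); P=cloud(s)
print((proj(s,[.56,.157,.06])))
u,v=proj(s,[.56,.157,.06])[0].astype(int)
A=cv2.resize(c['image'][100:400,160:480,::-1],(500,469)); B=cv2.resize(s['image'][v-35:v+30,u-25:u+25,::-1],(300,390)); B=cv2.copyMakeBorder(B,0,79,0,0,0)
cv2.imwrite('pics/w6.png',np.hstack([A,B]))
```

```text
[0.5592382  0.15592965 0.02177998] [ 0.06388374  0.59452733 -0.48368114]
[[293.80352146 174.10738851]]
```

View pics/w6.png

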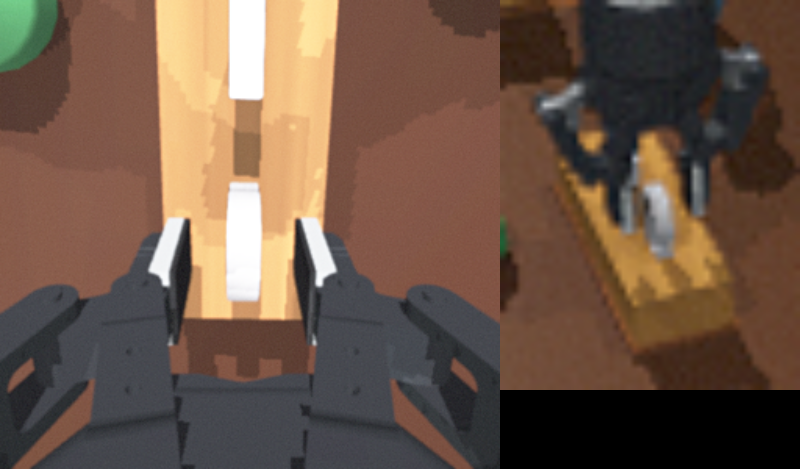

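Key is centred between the pads; both keys are standing. Lowering the last bit and gripping.

Emit:
{"op": "jog_arm", "data": {"deltas": [{"delta_pos": [0,0,0.018],"yaw": 0,"fingers": 0.4},{"delta_pos": [0,0,0.036],"yaw": 0,"fingers": 0.4},{"delta_pos": [0,0,0.036],"yaw": 0,"fingers": 0},{"delta_pos": [0,0,0.036],"yaw": 0,"fingers": 0},{"delta_pos": [0,0,0.036],"yaw": 0,"fingers": 0},{"delta_pos": [0,0,0.036],"yaw": 0,"fingers": 0},{"delta_pos": [0,0,0.036],"yaw": 0,"fingers": 0},{"delta_pos": [0,0,0.036],"yaw": 0,"fingers": 0}]}}

```text
clock: 8.75
eef_pos: [0.5599, 0.1566, 0.0118]
tool_rot: [0.671, 0.742, 0.0, -0.0]
ft_force: [-0.1, 0.2, -1.2]
grip_width: 0.0087
grasp_force: 58.9
```

Emit:
{"op": "jog_arm", "data": {"deltas": [{"delta_pos": [0,0,-0.08],"yaw": 0,"fingers": 0},{"delta_pos": [0,0,-0.2],"yaw": 0,"fingers": 0},{"delta_pos": [0,0,-0.35],"yaw": 0,"fingers": 0},{"delta_pos": [0,0,-0.5],"yaw": 0,"fingers": 0},{"delta_pos": [-0.3,-0.05,-0.6],"yaw": -0.3,"fingers": 0},{"delta_pos": [-0.587,-0.093,-0.6],"yaw": -1,"fingers": 0},{"delta_pos": [-0.587,-0.093,-0.6],"yaw": -1,"fingers": 0},{"delta_pos": [-0.587,-0.093,-0.6],"yaw": -1,"fingers": 0},{"delta_pos": [-0.587,-0.093,-0.6],"yaw": -1,"fingers": 0},{"delta_pos": [-0.587,-0.093,-0.6],"yaw": -1,"fingers": 0},{"delta_pos": [-0.587,-0.093,-0.6],"yaw": -1,"fingers": 0},{"delta_pos": [-0.587,-0.093,-0.6],"yaw": -1,"fingers": 0}]}}

```text
clock: 9.95
eef_pos: [0.5498, -0.0213, 0.1918]
tool_rot: [0.336, 0.942, -0.0, -0.0]
ft_force: [0.0, 0.3, -1.3]
grip_width: 0.0089
grasp_force: 60.6
```

Emit:
{"op": "jog_arm", "data": {"deltas": [{"delta_pos": [-0.352,-0.482,0],"yaw": -1,"fingers": 0},{"delta_pos": [-0.352,-0.482,0],"yaw": -1,"fingers": 0},{"delta_pos": [-0.352,-0.482,0],"yaw": -1,"fingers": 0},{"delta_pos": [-0.352,-0.482,0],"yaw": -1,"fingers": 0},{"delta_pos": [-0.352,-0.482,0],"yaw": -1,"fingers": 0},{"delta_pos": [-0.352,-0.482,0],"yaw": -1,"fingers": 0},{"delta_pos": [-0.352,-0.482,0],"yaw": -1,"fingers": 0}]}}

```text
clock: 10.65
eef_pos: [0.5401, -0.2002, 0.1915]
tool_rot: [-0.05, 0.999, 0.0, -0.0]
ft_force: [-0.0, -0.2, -0.6]
grip_width: 0.009
grasp_force: 60.6
```

```bash
cat > m.py <<'E'
from h import *
o=bot.get_obs(); print(np.round(o['eef_pos'],4),np.round(o['tool_rot'],4))
for n in ('wrist','top','side'):
    c=cam(n); hs=cv2.cvtColor(c['image'],cv2.COLOR_RGB2HSV)
    u,v=proj(c,[.5505,-.2943,.097])[0]; r=15 if n!='wrist' else 45
    m=cv2.inRange(hs,(15,110,90),(34,255,255)); M=np.zeros_like(m); cv2.circle(M,(int(u),int(v)),r,255,-1); m&=M
    y,x=np.nonzero(m); 
    if len(x)<8: print(n,'none'); continue
    h=cv2.convexHull(np.c_[x,y].astype(np.int32)); 
    (cx,cy),(a,b),_=cv2.fitEllipse(h) if len(h)>4 else cv2.minAreaRect(h)
    print(n,len(x),'px',np.round([cx,cy,a,b],1),'exp',np.round([u,v],1),plane(c,[[cx,cy]],.097)[0].round(4))
    # lock case bright pixels
    P=cloud(c); a=np.radians(5.7); R=np.array([[np.cos(a),np.sin(a)],[-np.sin(a),np.cos(a)]])
    W=(hs[...,1]<40)&(hs[...,2]>190)|(m>0)
    M2=np.zeros_like(m); cv2.fillPoly(M2,[proj(c,np.c_[np.array([[-34,-25.5],[34,-25.5],[34,40],[-34,40]])/1000@R+[.5505,-.2943],[.095]*4]).astype(np.int32)],255)
    if n!='side':
        k=cv2.findContours((W&(M2>0)).astype(np.uint8),0,2)[0]; k=max(k,key=cv2.contourArea)
        r=cv2.minAreaRect((plane(c,k.reshape(-1,2),.095)[:,:2]*1000).astype(np.float32)); print('  case',np.round(r[0],1),np.round(r[1],1),round(r[2],1))
    if n=='wrist': cv2.imwrite('pics/wl.png',c['image'][:,:,::-1])
E
python3 m.py
```

```text
[ 0.5401 -0.2002  0.1915] [-4.960e-02  9.988e-01  1.000e-04 -2.000e-04]
wrist 78 px [214.5 193.5   4.8  26.5] exp [215.4 191.4] [ 0.5527 -0.2952  0.097 ]
  case [ 549.6 -287.7] [68.3 66.4] 5.7
top none
side 39 px [328.1 267.    6.7   8.7] exp [327.4 265.7] [ 0.551  -0.2993  0.097 ]
```

Run:
```python
from h import *
c=cam('wrist'); a=np.radians(5.7); R=np.array([[np.cos(a),np.sin(a)],[-np.sin(a),np.cos(a)]])
# rectify plane z=.097 in box axes, 0.5 mm/px, +-40 mm around nominal
g=np.arange(-36,36,.5); X,Y=np.meshgrid(g,g)
W=np.c_[(np.c_[X.ravel(),Y.ravel()]/1000)@R+[.5505,-.2943],np.full(X.size,.097)]
m=proj(c,W).astype(np.float32).reshape(X.shape+(2,)); I=cv2.remap(c['image'],m[...,0],m[...,1],cv2.INTER_LINEAR)
hs=cv2.cvtColor(I,cv2.COLOR_RGB2HSV); S=hs[...,1].astype(int);V=hs[...,2]
f=np.maximum
br=((hs[...,0]>12)&(hs[...,0]<36)&(S>70)&(abs(X)<16)&(abs(Y)<16))
y,x=np.nonzero(br); print('brass',len(x),g[x].min(),g[x].max(),g[y].min(),g[y].max())
for yy in range(-36,36,3):
    j=int((yy+36)/.5); print('%4d'%yy,' '.join('%3d/%-3d'%(V[j,i],S[j,i]) for i in range(8,140,6)))
print('     ',' '.join('%7.0f'%g[i] for i in range(8,140,6)))
```

```text
brass 458 -6.5 10.5 -13.5 2.0
 -36 216/27  215/25  218/26  219/26  218/27  215/26  216/24  217/26  213/24  210/24  208/28  216/26  220/26  218/25  218/22  219/26  218/26  218/25  219/22  217/24  219/24  216/24 
 -33 218/27  217/26  158/27  211/27  212/26  199/26  203/25  209/24  192/24  180/24  166/28  159/26  188/27  219/26  210/23  212/26  213/24  211/24  198/23  185/25  215/25  219/23 
 -30 216/27  219/27  156/26  156/26  161/30  155/23  153/23  157/23  157/28  156/25  159/29  160/26  156/26  156/23  158/24  156/25  156/25  156/21  158/23  160/24  215/25  217/25 
 -27 217/26  218/27  159/26  153/30  162/27  153/25  153/30  163/27  156/26  158/24  157/24  152/27  159/24  156/28  153/23  158/23  159/24  157/28  161/25  156/25  206/24  218/25 
 -24 218/28  217/26  252/0   255/0   255/0   255/0   255/0   255/0   255/0   255/0   255/0   255/0   255/0   255/0   255/0   255/0   255/0   255/0   255/0   255/0   255/0   225/17 
 -21 218/26  214/26  253/0   255/0   255/0   255/0   255/0   255/0   255/0   255/0   255/0   255/0   255/0   255/0   255/0   255/0   255/0   255/0   255/0   255/0   
[... 2755 characters left out ...]
/6   217/7   218/8   227/6   229/4   226/7   223/8   226/8   234/3   217/6   202/6   230/7   237/3   239/4   234/7   237/4   238/3   238/2   196/23  211/25 
  30 218/26  213/28  211/27  199/24  185/25  133/25  127/26  130/25  141/27  133/25  129/28  126/30  119/28  156/25  132/25  133/27  138/26  185/23  191/27  194/26  197/25  207/25 
  33 219/23  221/25  221/25  222/24  217/26  160/26  165/25  159/27  154/26  148/22  162/28  160/27  154/30  155/30  157/23  159/24  156/26  217/26  219/26  220/23  219/22  220/24 
          -32     -29     -26     -23     -20     -17     -14     -11      -8      -5      -2       1       4       7      10      13      16      19      22      25      28      31
```

```bash
cat > r.py <<'E'
from h import *
def rect(c,z,cx=.5505,cy=-.2943):
    a=np.radians(5.7); R=np.array([[np.cos(a),np.sin(a)],[-np.sin(a),np.cos(a)]])
    g=np.arange(-36,36,.25); X,Y=np.meshgrid(g,g)
    W=np.c_[(np.c_[X.ravel(),Y.ravel()]/1000)@R+[cx,cy],np.full(X.size,z)]
    m=proj(c,W).astype(np.float32).reshape(X.shape+(2,)); return g,X,Y,cv2.remap(c['image'],m[...,0],m[...,1],cv2.INTER_LINEAR)
if __name__=='__main__':
    c=cam('wrist'); g,X,Y,I=rect(c,.097); S=cv2.cvtColor(I,cv2.COLOR_RGB2HSV)[...,1]
    br=((S>28)&(abs(X-1)<17)&(abs(Y)<17)).astype(np.uint8)
    k=max(cv2.findContours(br,0,2)[0],key=cv2.contourArea).reshape(-1,2); P=g[0]+.25*k
    # circle fit by least squares on outer hull
    h=cv2.convexHull(P.astype(np.float32)).reshape(-1,2); A=np.c_[2*h,np.ones(len(h))]; s=np.linalg.lstsq(A,(h**2).sum(1),rcond=None)[0]
    print('circle',s[:2],np.sqrt(s[2]+s[0]**2+s[1]**2),'ext',P.min(0),P.max(0))
    sl=((S>85)&(abs(X-1)<14)&(abs(Y)<14)); y,x=np.nonzero(sl); print('slot x',np.percentile(g[x],[1,99]),'y',np.percentile(g[y],[1,99]))
    g,X,Y,I=rect(c,.095); w=(I.min(2)>240)&(abs(Y)<26); 
    r=[g[np.nonzero(w[j])[0]][[0,-1]] for j in range(60,230,10)]; print('case x edges',np.median(r,0))
    w=(I.min(2)>240); r=[g[np.nonzero(w[:,j])[0]][[0,-1]] for j in list(range(50,90,8))+list(range(205,240,8))]; print('case y edges',np.median(r,0))
E
python3 r.py
```

```text
circle [ 1.65118146 -0.6115038 ] 13.381411110676934 ext [-11.75 -14.  ] [15.    9.75]
slot x [-6. 10.] y [-4.25  1.5 ]
case x edges [-26.5  30.5]
case y edges [-26.125  26.   ]
```

Run:
```python
from h import *
c=cam('wrist'); P=cloud(c); e=np.array(bot.get_obs()['eef_pos']); a=np.radians(5.73); R=np.array([[np.cos(a),np.sin(a)],[-np.sin(a),np.cos(a)]])
B=P-e; B[...,:2]=B[...,:2]@R.T; B*=1000
m=(abs(B[...,0])<30)&(abs(B[...,1])<20)&(B[...,2]>-12)&(B[...,2]<45)
print(m.sum())
for z in range(-12,45,4):
    q=B[m&(B[...,2]>=z)&(B[...,2]<z+4)]
    if len(q)>3: print(z,len(q),'x',np.percentile(q[:,0],[3,50,97]).round(1),'y',np.percentile(q[:,1],[3,50,97]).round(1))
v,u=np.nonzero(m); print(u.min(),u.max(),v.min(),v.max())
# silhouette columns by rows
for r in range(v.min(),v.max()+1,4): print(r,u[v==r].min(),u[v==r].max(),np.nanmedian(B[r][m[r]],0).round(1))
print('pred tip edge px',proj(c,[e+np.r_[R.T@[-.007,-.0025],0],e+np.r_[R.T@[-.007,.0025],0],e+np.r_[R.T@[-.013,-.005],.028],e+np.r_[R.T@[-.013,.005],.028]]))
```

```text
246
4 17 x [-6.8 -6.4 -6. ] y [-2.4 -0.6  1.9]
8 19 x [-6.7 -6.3 -6. ] y [-2.4  0.1  1.9]
28 46 x [-12.8 -12.3 -12. ] y [-4.6  0.   4.3]
32 46 x [-12.9 -12.3 -11.7] y [-4.7 -0.2  4.5]
40 70 x [-10.1  -9.6  -5.3] y [-15.4  -6.   15. ]
44 43 x [-15.9  -9.3  -5.4] y [-15.7  -0.5  15.2]
281 348 219 250
219 314 315 [-6.5 -0.3  3.2]
223 311 318 [-6.3 -0.2  9.8]
227 306 323 [-12.2  -0.2  31.6]Traceback (most recent call last):
  File "<stdin>", line 11, in <module>
    return umr_minimum(a, axis, None, out, keepdims, initial, where)
ValueError: zero-size array to reduction operation minimum which has no identity
```

Key is gripped straight. In the same camera the key is within 0.7 mm of the TCP, which sets the TCP target for the lock at (0.5518, -0.2947).

Emit:
{"op": "jog_arm", "data": {"deltas": [{"delta_pos": [-0.007,-0.15,0],"yaw": 0,"fingers": 0},{"delta_pos": [-0.007,-0.317,0.05],"yaw": 0,"fingers": 0},{"delta_pos": [-0.007,-0.317,0.15],"yaw": 0,"fingers": 0},{"delta_pos": [-0.007,-0.317,0.24],"yaw": 0,"fingers": 0},{"delta_pos": [-0.007,-0.317,0.28],"yaw": 0,"fingers": 0},{"delta_pos": [-0.007,-0.317,0.28],"yaw": 0,"fingers": 0},{"delta_pos": [-0.007,-0.317,0.28],"yaw": 0,"fingers": 0}]}}

```text
clock: 11.65
eef_pos: [0.5525, -0.2944, 0.1089]
tool_rot: [-0.051, 0.999, -0.0, 0.001]
ft_force: [0.3, -0.6, 0.5]
grip_width: 0.0093
grasp_force: 60.6
```

```bash
cat > t.py <<'E'
from h import *
from r import rect
o=bot.get_obs(); e=np.array(o['eef_pos']); print(e.round(4),np.round(o['ft_force'],1))
c=cam('wrist'); P=cloud(c); a=np.radians(5.7); R=np.array([[np.cos(a),np.sin(a)],[-np.sin(a),np.cos(a)]])
B=P-e; B[...,:2]=B[...,:2]@R.T; B*=1000
m=(abs(B[...,0])<25)&(abs(B[...,1])<12)
for z in (3,6,9,12,28,31):
    q=B[m&(B[...,2]>=z)&(B[...,2]<z+3)]
    if len(q)>3: print(z,len(q),'x',np.percentile(q[:,0],[3,50,97]).round(1),'y',np.percentile(q[:,1],[3,50,97]).round(1))
g,X,Y,I=rect(c,.097,e[0],e[1]); hs=cv2.cvtColor(I,cv2.COLOR_RGB2HSV); S=hs[...,1]
for xx in (-12,-11,-10,-9,-8.5,-8,-7.5,-7,-6.5,-6,-5): j=int((xx+36)*4); s=S[:,j]; y=g[(s>28)&(abs(g)<16)]; d=g[(s>85)&(abs(g)<12)]; print('x',xx,'brass y',y[[0,-1]] if len(y) else None,'dark y',d[[0,-1]] if len(d) else None)
g,X,Y,I=rect(c,.095,e[0],e[1]); w=I.min(2)>240; w2=w&(abs(Y)<27)
print('case x0',np.median([g[np.nonzero(w[j])[0][0]] for j in range(60,100,5)]))
print('case y',np.median([g[np.nonzero(w[:,j])[0]][[0,-1]] for j in range(50,80,5)],0))
E
python3 t.py
```

```text
[ 0.5525 -0.2944  0.1089] [ 0.3 -0.6  0.5]
3 8 x [-6.7 -6.4 -6.2] y [-2.3 -0.3  1.7]
6 15 x [-6.7 -6.4 -6.2] y [-2.4 -0.6  1.6]
9 12 x [-6.9 -6.4 -5.9] y [-2.4 -0.3  1.8]
12 5 x [-6.9 -6.6 -6.5] y [-1.6  0.   1.7]
28 34 x [-12.8 -12.5 -12. ] y [-4.8 -0.5  4.3]
31 47 x [-12.7 -12.4 -11.7] y [-5.   0.   4.5]
x -12 brass y [-8.   6.5] dark y [-7.25  5.75]
x -11 brass y [-9.75  8.25] dark y [-9.    7.25]
x -10 brass y [-10.75   9.25] dark y [-10.25   8.75]
x -9 brass y [-11.25   9.75] dark y [-11.     9.25]
x -8.5 brass y [-11.75  10.25] dark y [-11.25   9.5 ]
x -8 brass y [-12.25  10.5 ] dark y [-11.5    9.75]
x -7.5 brass y [-12.75  11.  ] dark y [-11.75   9.25]
x -7 brass y [-13.   10.5] dark y [-11.75   3.  ]
x -6.5 brass y [-13.25   3.5 ] dark y [-11.75   2.75]
x -6 brass y [-13.5   3. ] dark y [-11.75   2.25]
x -5 brass y [-13.75   3.  ] dark y [-11.75  -3.5 ]
case x0 -27.125
case y [-25.5   23.25]
```

Emit:
{"op": "jog_arm", "data": {"deltas": [{"delta_pos": [-0.0012,-0.0018,0.015],"yaw": 0,"fingers": 0},{"delta_pos": [-0.0012,-0.0018,0.03],"yaw": 0,"fingers": 0},{"delta_pos": [-0.0012,-0.0018,0.045],"yaw": 0,"fingers": 0},{"delta_pos": [-0.0012,-0.0018,0.055],"yaw": 0,"fingers": 0},{"delta_pos": [-0.0012,-0.0018,0.055],"yaw": 0,"fingers": 0}]}}

```text
clock: 12.2
eef_pos: [0.5517, -0.2948, 0.0905]
tool_rot: [-0.05, 0.999, 0.0, -0.001]
ft_force: [-0.1, -0.8, -2.1]
grip_width: 0.0089
grasp_force: 60.6
```

Entering the slot freely. On to the pins.

Emit:
{"op": "jog_arm", "data": {"deltas": [{"delta_pos": [0,0,0.01],"yaw": 0,"fingers": 0},{"delta_pos": [0,0,0.02],"yaw": 0,"fingers": 0},{"delta_pos": [0,0,0.027],"yaw": 0,"fingers": 0},{"delta_pos": [0,0,0.027],"yaw": 0,"fingers": 0}]}}

```text
clock: 12.6
eef_pos: [0.5526, -0.296, 0.0835]
tool_rot: [-0.05, 0.999, -0.001, 0.001]
ft_force: [0.8, -1.9, -0.2]
grip_width: 0.0091
grasp_force: 60.7
```

Emit:
{"op": "jog_arm", "data": {"deltas": [{"delta_pos": [0,0,0.01],"yaw": 0,"fingers": 0},{"delta_pos": [0,0,0.017],"yaw": 0,"fingers": 0},{"delta_pos": [0,0,0.017],"yaw": 0,"fingers": 0}]}}

```text
clock: 12.9
eef_pos: [0.5534, -0.2959, 0.0802]
tool_rot: [-0.05, 0.999, -0.001, 0.002]
ft_force: [-0.8, -1.3, 7.0]
grip_width: 0.0089
grasp_force: 61.9
```

Emit:
{"op": "jog_arm", "data": {"deltas": [{"delta_pos": [0,0,0.004],"yaw": 0.13,"fingers": 0},{"delta_pos": [0,0,0.006],"yaw": -0.13,"fingers": 0},{"delta_pos": [0,0,0.008],"yaw": 0.13,"fingers": 0},{"delta_pos": [0,0,0.01],"yaw": -0.13,"fingers": 0},{"delta_pos": [0,0,0.01],"yaw": 0,"fingers": 0}]}}

```text
clock: 13.4
eef_pos: [0.5526, -0.2951, 0.0762]
tool_rot: [-0.051, 0.999, -0.0, 0.001]
ft_force: [-0.1, -1.1, 3.2]
grip_width: 0.009
grasp_force: 61.3
```

Emit:
{"op": "jog_arm", "data": {"deltas": [{"delta_pos": [0,0,0.005],"yaw": 0.13,"fingers": 0},{"delta_pos": [0,0,0.01],"yaw": -0.13,"fingers": 0},{"delta_pos": [0,0,0.014],"yaw": 0.13,"fingers": 0},{"delta_pos": [0,0,0.018],"yaw": -0.13,"fingers": 0},{"delta_pos": [0,0,0.018],"yaw": 0,"fingers": 0}]}}

```text
clock: 13.9
eef_pos: [0.5524, -0.295, 0.07]
tool_rot: [-0.051, 0.999, -0.0, 0.0]
ft_force: [0.0, -1.1, 2.5]
grip_width: 0.0092
grasp_force: 61.0
```

Emit:
{"op": "jog_arm", "data": {"deltas": [{"delta_pos": [0,0,0.005],"yaw": 0.1,"fingers": 0},{"delta_pos": [0,0,0.01],"yaw": -0.1,"fingers": 0},{"delta_pos": [0,0,0.014],"yaw": 0.1,"fingers": 0},{"delta_pos": [0,0,0.014],"yaw": 0,"fingers": 0},{"delta_pos": [0,0,0.014],"yaw": 0,"fingers": 0}]}}

```text
clock: 14.4
eef_pos: [0.5533, -0.2952, 0.0687]
tool_rot: [-0.051, 0.999, -0.001, 0.002]
ft_force: [-2.1, 1.8, 13.6]
grip_width: 0.009
grasp_force: 62.7
```

```bash
python3 t.py | head -8; python3 -c "
from h import *
c=cam('wrist');P=cloud(c);e=np.array(bot.get_obs()['eef_pos']);m=(abs(P-e)[...,0]<.017)&(abs(P-e)[...,1]<.01)&(P[...,2]>.09)&(P[...,2]<.13)
print(np.histogram(P[m][:,2],bins=np.arange(.09,.13,.002)))"
```

```text
[ 0.5533 -0.2952  0.0687] [-2.1  1.8 13.6]
28 279 x [-18.6 -12.2  -4.7] y [-11.4   0.5  11.3]
31 51 x [-13.  -12.6 -12. ] y [-4.5  0.5  4.7]
x -12 brass y [-8.75  9.  ] dark y [-7.5   7.75]
x -11 brass y [-10.  10.] dark y [-9.25  9.5 ]
x -10 brass y [-10.5   10.75] dark y [-10.    10.25]
x -9 brass y [-11.25  11.25] dark y [-10.75  10.75]
x -8.5 brass y [-11.75  12.  ] dark y [-11.  11.]
(array([  2,   6, 162, 367,  28,  26,  32,   1,   0,   5,  28,  36,  50,
        40,  49,  56,  78,  97, 122, 156]), array([0.09 , 0.092, 0.094, 0.096, 0.098, 0.1  , 0.102, 0.104, 0.106,
       0.108, 0.11 , 0.112, 0.114, 0.116, 0.118, 0.12 , 0.122, 0.124,
       0.126, 0.128, 0.13 ]))Traceback (most recent call last):
  File "t.py", line 13, in <module>
    print('case x0',np.median([g[np.nonzero(w[j])[0][0]] for j in range(60,100,5)]))
                                 ~~~~~~~~~~~~~~~~~~~^^^
IndexError: index 0 is out of bounds for axis 0 with size 0
```

Shoulder band sits at 0.098–0.104, so the key is home. Turning clockwise.

Emit:
{"op": "jog_arm", "data": {"deltas": [{"delta_pos": [0,0,0],"yaw": 0,"fingers": 0},{"delta_pos": [0,0,0],"yaw": 0.12,"fingers": 0},{"delta_pos": [0,0,0],"yaw": 0.24,"fingers": 0},{"delta_pos": [0,0,0],"yaw": 0.36,"fingers": 0},{"delta_pos": [0,0,0],"yaw": 0.48,"fingers": 0},{"delta_pos": [0,0,0],"yaw": 0.6,"fingers": 0},{"delta_pos": [0,0,0],"yaw": 0.72,"fingers": 0},{"delta_pos": [0,0,0],"yaw": 0.84,"fingers": 0},{"delta_pos": [0,0,0],"yaw": 1,"fingers": 0}]}}

```text
clock: 15.4
eef_pos: [0.5531, -0.296, 0.0687]
tool_rot: [0.338, 0.941, -0.001, 0.002]
ft_force: [-3.4, -0.3, 12.1]
grip_width: 0.0096
grasp_force: 62.7
```

```bash
python3 -c "
from h import *
o=bot.get_obs();print(o['ft_force'],o['ft_torque'],o['eef_pos'])"
```

```text
[-3.44212638 -0.2887153  12.10545734] [-0.03817544  0.80024908  0.11443825] [ 0.5530847  -0.2960036   0.06868222]
```

Emit:
{"op": "jog_arm", "data": {"deltas": [{"delta_pos": [0,0,0],"yaw": 0.12,"fingers": 0},{"delta_pos": [0,0,0],"yaw": 0.24,"fingers": 0},{"delta_pos": [0,0,0],"yaw": 0.36,"fingers": 0},{"delta_pos": [0,0,0],"yaw": 0.48,"fingers": 0},{"delta_pos": [0,0,0],"yaw": 0.6,"fingers": 0},{"delta_pos": [0,0,0],"yaw": 0.72,"fingers": 0},{"delta_pos": [0,0,0],"yaw": 0.84,"fingers": 0},{"delta_pos": [0,0,0],"yaw": 0.94,"fingers": 0},{"delta_pos": [0,0,0],"yaw": 1,"fingers": 0},{"delta_pos": [0,0,0],"yaw": 1,"fingers": 0}]}}

```text
clock: 16.4
eef_pos: [0.5523, -0.2964, 0.0686]
tool_rot: [0.671, 0.741, -0.001, 0.002]
ft_force: [-5.6, -1.6, 13.0]
grip_width: 0.0089
grasp_force: 62.7
```

```bash
python3 -c "
from h import *
o=bot.get_obs();print(o['ft_force'],o['ft_torque'],o['eef_pos'])"
```

```text
[-5.55286893 -1.63120716 12.96300843] [-0.23531012  1.11832371  0.13549239] [ 0.55226864 -0.29641685  0.06860499]
```

Emit:
{"op": "jog_arm", "data": {"deltas": [{"delta_pos": [0,0,0],"yaw": 0.08,"fingers": 0},{"delta_pos": [0,0,0],"yaw": 0.15,"fingers": 0},{"delta_pos": [0,0,0],"yaw": 0.15,"fingers": 0},{"delta_pos": [0,0,0],"yaw": 0.15,"fingers": 0}]}}

```text
clock: 16.8
eef_pos: [0.5521, -0.2965, 0.0686]
tool_rot: [0.713, 0.701, -0.001, 0.002]
ft_force: [-4.8, -2.7, 12.9]
grip_width: 0.0091
grasp_force: 62.8
```

Run:
```python
from h import *
o=bot.get_obs();print(o['ft_force'],o['ft_torque'],o['eef_pos'],o['tool_rot'])
A=cv2.resize(cam('wrist')['image'][60:360,120:520,::-1],None,fx=1.25,fy=1.25); s=cam('side'); u,v=proj(s,[.5518,-.295,.097])[0].astype(int)
B=cv2.resize(s['image'][v-45:v+30,u-30:u+30,::-1],(300,375)); cv2.imwrite('pics/end.png',np.hstack([A,B]))
```

```text
[-4.79813348 -2.66971106 12.91740931] [-0.28255463  1.24500638  0.07824258] [ 0.55213626 -0.29645863  0.06860417] [ 7.13379780e-01  7.00775387e-01 -5.60292143e-04  1.68289142e-03]
```

View pics/end.png

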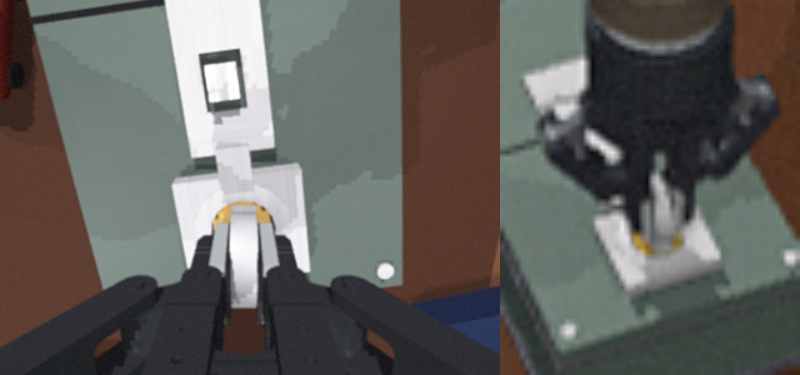

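The bolt at (235,165) lies over the hasp's end, the window is around the staple at (222,82), and the key is gripped straight and turned about 1.69 rad less play. Handing in.

```bash
python3 -c "
from workcell import bot
print(bot.job_done())"
```

```text
the job is handed in; nothing more can be done
None
```

I handed the job in at about 17 s of the 61 s allowed; no verdict came back. The hasp is shut over the staple with the bolt across its end. The round key is home, and the arm is gripping it and holding it about a quarter turn clockwise. I didn't touch the other key or the other objects, but took no final measurement of them.

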